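Clear down the strap bench: tools in the drawer, templates on their pegs

TASK

Clear down the leather bench: pull the chest's drawer open, lay whichever of the hand tools are out flat and lengthwise in it (slicker in the left compartment, glue brush in the middle, pricking iron in the right), and push the drawer fully shut again. Hang both aluminium punching templates on the sloping stand, each over the pair of pegs that matches its two holes and right down on the peg shoulders. Do not knock over the bottle or the dye jar.

Things in the scene. Friction and masses are not known exactly. Their poses are not given: they have to be found in the camera images.
- drawer (a joint): Opening of the chest's drawer in m: 0 shut, 0.175 fully open (a stop). It slides level towards the robot side (the handle's -x) with 1.5 N of friction and some damping, and stays where it is left. Shut or up to 25 mm ajar at first.
- drawer_handle (a point): Middle of the drawer's brass bar handle (moves with it): level round bar 11 mm thick, 100 mm long, 50 mm above the bench, its axis 35 mm out from the drawer front. x points into the chest (the drawer opens along -x), y along the bar, to the left. Drawer front's top edge 70 mm, chest's top 74 mm above the bench; chest of dark wood, 250 mm deep, 272 mm wide.
- left_compartment (a point): Middle of the floor of the drawer's left compartment (seen from the handle side); moves with the drawer. x along the compartment away from the handle, y to the left, z up. All three: 155 mm long (x), 74 mm wide (y), side by side 79 mm apart, floor 14 mm above the bench; dividers and rear wall 5 mm thick, 20 mm high above the floor, drawer's outer sides 27 mm, drawer front 56 mm.
- middle_compartment (a point): Middle of the floor of the drawer's middle compartment (seen from the handle side); moves with the drawer. x along the compartment away from the handle, y to the left, z up. With the drawer fully open the rear end of the compartments is 20 mm clear of the chest's front.
- right_compartment (a point): Middle of the floor of the drawer's right compartment (seen from the handle side); moves with the drawer. x along the compartment away from the handle, y to the left, z up. Sizes as for the left one.
- long_pegs (a point): Two brass pegs 120 mm apart, for the long template: upper row of a sloping plywood stand (board 250 mm wide, 190 mm up the slope; row 50 mm below its upper edge). Origin midway between the two peg axes, at the level of the shoulder faces on which the template rests; x up the slope (away from the robot), y along the pair, z along the pegs, out of the board (25 deg off vertical, leaning to the robot). 
- short_pegs (a point): Two pegs 80 mm apart, for the short template, 90 mm down the slope from the others. Axes and origin as for long_pegs. All pegs: 8 mm thick, 27 mm long above the shoulder, the last 9 mm tapering to 2.4 mm; shoulder a wooden disc 22 mm wide, 12 mm high above the board's face.
- long_template_centre (a point): Aluminium punching template 166 mm long: rectangle 150 x 42 mm, 8 mm thick, with a tongue 22 mm wide and 16 mm long on its +x end. Two 11 mm through-holes at x = +-60 mm. Origin midway between the holes, half-way up; x along it, y across, z out of its face. 120 to 195 g. Lies flat on the bench at first. May hang either way round, either face up.
- short_template_centre (a point): Aluminium punching template 126 mm long: rectangle 110 x 42 mm, 8 mm thick, with a tongue 22 mm wide and 16 mm long on its +x end. Two 11 mm through-holes at x = +-40 mm. Origin midway between the holes, half-way up; x along it, y across, z out of its face. 88 to 143 g. Lies flat on the bench at first. May hang either way round, either face up.
- long_template: The long template itself; origin 4 mm below point long_template_centre.
- short_template: The short template itself; origin 4 mm below point short_template_centre.
- slicker_centre (a point): Edge slicker: a pale wooden bar 110 mm long, 22 mm wide, 16 mm high with three dark grooves near its +x end. Origin at its centre, half-way up; x along it, z up. 50 g. May be absent.
- brush_centre (a point): Glue brush, 122 mm long lying flat: wooden handle 82 mm long, 16 mm wide, 14 mm high (from x = -60 to +22 mm), steel ferrule 26 mm wide, stiff dark head 30 mm wide out to x = +62 mm. Origin on the handle in the middle of the length, half-way up (7 mm); x towards the head, z up. 50 g. May be absent.
- iron_centre (a point): Four-toothed steel pricking iron, 120 mm long: square shank 13 mm wide and high (from x = -60 to +30 mm), then a flat head 30 mm wide with teeth out to x = +60 mm. Origin on the shank in the middle of the length, half-way up (6.5 mm); x towards the teeth, z up. 95 to 155 g. May be absent.
- slicker: The slicker itself; origin 8 mm below slicker_centre.
- brush: The brush itself; origin 7 mm below brush_centre.
- iron: The pricking iron itself; origin 6.5 mm below iron_centre.
- water_bottle: Clear water bottle, 64 mm wide, 200 mm tall, standing; origin at its foot. Leave it standing.
- dye_jar: Dark jar of dye, 56 mm wide, 70 mm tall, standing; origin at its foot. Leave it standing.
Not all that is in view belongs to the job. Leave any blue or pink look-alike of the iron alone.

How it is judged:
By the outcome, as a careful person would: the job done as asked, in the order asked, and still so for the second after the job is handed in, with the robot touching nothing.
Of slicker, brush, iron only 2 to 3 are there at a start; the rules pass over those that are not, and their reading is None.
At some moment in a run one of long_template, short_template, slicker, brush, iron may be knocked a few centimetres aside while the robot is not near it.
Once in a run the grip may slacken for a moment while it holds something.
It also fails if it takes over 210 s, if anything falls off the work surface, if the arm or the gripper's body presses on something with over 40 N, if the wrist force passes 120 N, or if a joint passes its speed limit or range.

ROBOT

A 6-joint arm with a two-finger parallel gripper is mounted at the origin on the work surface. World frame = base frame: x ahead of the robot, y to its left, z up, the work surface at z = 0. Lengths are in m, angles in rad, forces in N, time in s.
With the tool pointing down it reaches from about 0.275 to 1 m from the base axis. Payload 8.4 kg.
Tool frame: the origin (TCP) lies on the centre line of the jaws, within the pads' length; the fingertips stand 17 mm ahead of it and the grasp point (between the pads) lies 2 mm behind it (bot.tcp_to_tips is the z of the fingertips in the tool frame, in m); z points along the fingers, y is the line along which they close (so a half turn about z gives the same grasp; the last joint's range is limited). The gripper opens to 85 mm and grips with 20 to 120 N. Pads are 22 mm wide; open, the fingers measure 114 mm over their backs; the gripper's body (76 mm by 85 mm) begins 54 mm behind the grasp point. The pads swing forward as they close: fully open they stand 13 mm farther back than shut.
Start: joints at [-1.162, 0.353, 1.633, -0, 1.155, -0.002], TCP at [0.25, -0.573, 0.248] pointing down, gripper open.
Joint ranges: [-2.63, 2.63], [-0.92, 2.1], [0.06, 2.66], [-1.3, 4.44], [0, 2.69], [-3.02, 3.02]. Speed limits (rad/s): [2.22, 2.22, 2.79, 3.14, 3.14, 3.14].

INTERFACE

Orientations are given as a unit quaternion [x, y, z, w].
In Python, from workcell import bot, hand, kinematics, get_obs, vision, hand_in gives the robot as it stands. The module is installed in compiled form; this text tells all that it offers. Calls block until the motion is done:
- bot.reach(position, orientation): joint-space move of the TCP to a pose.
- bot.servo_line(position, ori=None, velocity=0.15): straight line of the TCP; ori=None keeps the orientation; velocity is the mean speed in m/s.
- bot.goto_joints(angles): joint-space move.
- hand.move_gripper(opening, strength=None): finger opening in m; strength is the grip in N (None keeps the last); returns when the fingers have stopped.
- bot.dwell(seconds).
- kinematics.solve_ik(position, orientation): joint angles nearest the present ones, or None.
- get_obs(): the state.
- vision.read_camera(name): name is "side" or "top" or "wrist"; returns a dict with "frame" (384x512x3 uint8, red, green, blue), "intrinsics" (3x3 intrinsics, pixels), "view" (4x4, takes a point from world to camera coordinates). Camera axes: x right, y down, z forward; pixel columns grow to the right and rows downward; lengths in m; the calibration is good to about 2 mm. A picture is of the moment at which its call begins. There is no depth.
A pose or a line that the arm cannot do raises bot.IKError and nothing moves.
- hand_in(): hands the job in; it is judged then, once.
The state is a dict: "time_s": time; "joint_pos": joint angles; "joint_vel": joint speeds; "joint_efforts": joint torques, N m; "position": TCP position; "orientation": TCP orientation; "wrist_force": force on the tool from outside, world axes, zero at the start; "ft_torque": the same for the moment, N m; "gripper_width": finger opening in m; "grip_force": force on a finger pad.
Only numpy, scipy, OpenCV 4.12 (cv2) and the standard library are available. Lean on these libraries where they do the work, as an engineer would, in place of code of your own. Each camera call takes 0.05 s, during which the arm holds its last target. There are 200 camera calls.

## Working session

There is one attempt and no reset: what is moved stays moved. The work goes in short steps, each a Python script; the robot and the scene stay as the last script left them, time stands still between calls to the robot, and variables do not carry over. Pictures are saved under pics/ and viewed, at most 14 in all, crops included, and the job is handed in when it is done.

```bash
mkdir -p pics; python3 - <<'E'
from workcell import vision,get_obs
import cv2,numpy as np
for n in("top","side"):
    c=vision.read_camera(n); cv2.imwrite(f"pics/{n}0.png",cv2.resize(c["frame"][:,:,::-1],(800,600),interpolation=cv2.INTER_CUBIC))
    cv2.imwrite(f"pics/{n}raw.png",c["frame"][:,:,::-1]); np.savez(f"{n}.npz",K=c["intrinsics"],V=c["view"])
    print(c["intrinsics"].round(1).tolist(),c["view"].round(3).tolist())
o=get_obs();print(o["time_s"],o["orientation"],o["position"],o["gripper_width"])
E
```

```text
[[461.7, 0.0, 257.9], [0.0, 461.7, 193.3], [0.0, 0.0, 1.0]] [[-0.007, -1.0, 0.022, -0.024], [-0.991, 0.004, -0.136, 0.552], [0.136, -0.023, -0.99, 1.276], [0.0, 0.0, 0.0, 1.0]]
[[347.8, 0.0, 252.9], [0.0, 347.8, 198.5], [0.0, 0.0, 1.0]] [[0.999, -0.031, -0.02, -0.555], [-0.034, -0.535, -0.844, 0.084], [0.015, 0.844, -0.536, 0.991], [0.0, 0.0, 0.0, 1.0]]
0.1 [ 9.78980341e-01  2.03953633e-01 -1.40156481e-04 -6.22934581e-04] [ 0.24943147 -0.57261968  0.2476324 ] 0.08541868949141262
```

View pics/top0.png

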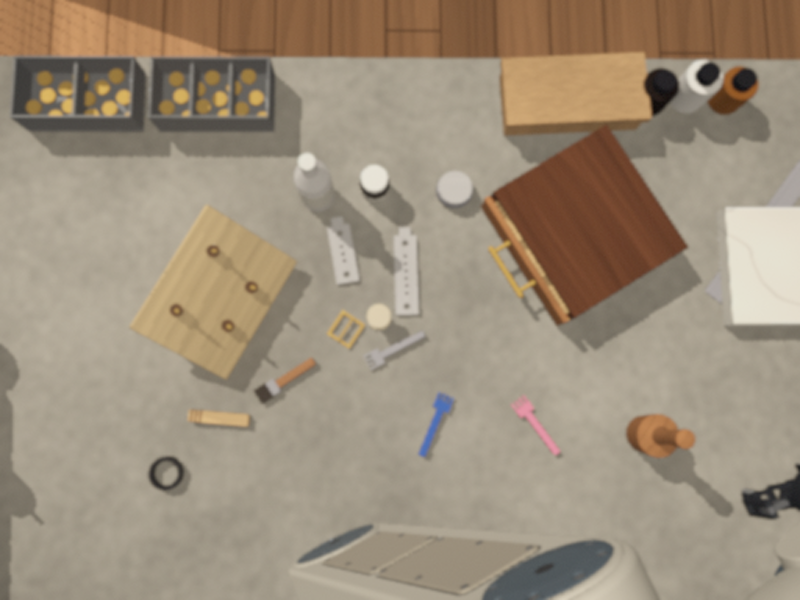

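View pics/side0.png

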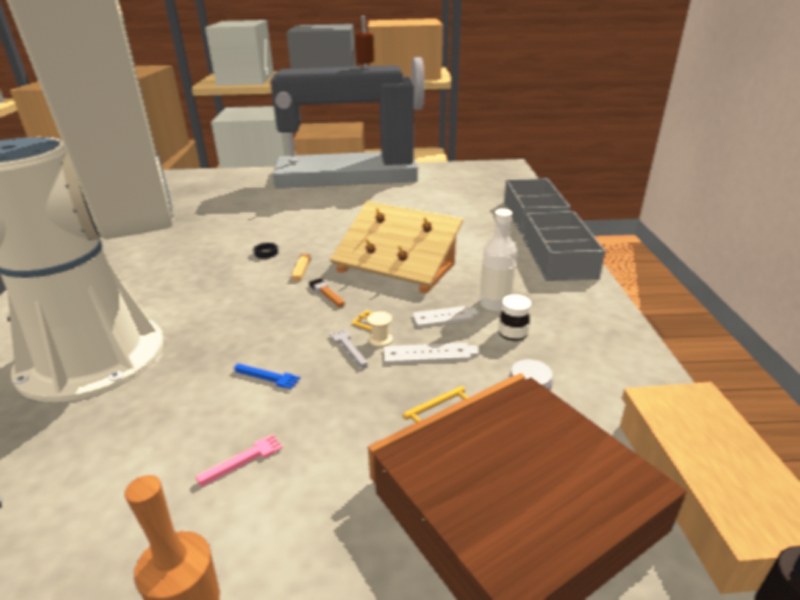

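The top view shows all three tools: slicker (220,418), brush (285,380) and iron (395,350). The templates are at (343,252) and (406,272). The stand's pegs are at (213,251)/(176,310) for the long pair and (252,287)/(228,326) for the short pair. The chest handle runs from (500,247) to (522,292). The long template may lie in the drawer's path, so I'll get numbers.

```bash
cat > h.py <<'E'
import numpy as np,cv2
from scipy.spatial.transform import Rotation as R
def ray(K,V,uv):
    K,V=np.array(K),np.array(V); d=V[:3,:3].T@np.linalg.solve(K,[uv[0],uv[1],1.]); return -V[:3,:3].T@V[:3,3],d
def plane(K,V,uv,z): 
    o,d=ray(K,V,uv); return o+d*(z-o[2])/d[2]
def tri(r1,r2):
    (a,d),(b,e)=r1,r2; s=np.linalg.lstsq(np.c_[d,-e],b-a,rcond=None)[0]; p,q=a+s[0]*d,b+s[1]*e; return (p+q)/2,np.linalg.norm(p-q)
def proj(K,V,p):
    q=np.array(K)@(np.array(V)@np.r_[p,1])[:3]; return q[:2]/q[2]
E
python3 - <<'E'
from h import *
np.set_printoptions(precision=3,suppress=True)
T=np.load("top.npz");S=np.load("side.npz")
f=1/1.5625
t=lambda u,v,z:plane(T["K"],T["V"],(u*f,v*f),z)
P=dict(hL=(500,247,.05),hR=(522,292,.05),slG=(190,415,.016),slE=(250,420,.016),brH=(263,393,.012),brE=(315,362,.014),irT=(370,360,.01),irE=(425,335,.013),
 longTongue=(405,228,.008),long2=(407,315,.008),shT=(338,218,.008),sh2=(347,284,.008),chFL=(490,195,.074),chBL=(605,127,.074),chBR=(687,247,.074),chFR=(568,322,.06),jar=(375,180,.07),bot=(307,160,.2),wood=(379,317,.03),tin=(455,187,.03),buckle=(346,329,.004))
W={k:t(*v) for k,v in P.items()}
for k in W: print(k,W[k])
x=W["hL"]-W["hR"];print("bar len",np.linalg.norm(x),"dir",np.degrees(np.arctan2(x[1],x[0])))
x=W["chBL"]-W["chFL"];print(np.linalg.norm(x),np.degrees(np.arctan2(x[1],x[0])))
x=W["chBL"]-W["chBR"];print(np.linalg.norm(x),np.degrees(np.arctan2(x[1],x[0])))
# pegs tips triangulate: top px / side px
top=[(213,251),(176,310),(252,287),(228,326)];side=[(427,226),(380,217),(402,255),(370,247)]
for a,b in zip(top,side):
    print(tri(ray(T["K"],T["V"],(a[0]*f,a[1]*f)),ray(S["K"],S["V"],(b[0]*f,b[1]*f))))
E
```

```text
hL [ 0.651 -0.205  0.05 ]
hR [ 0.567 -0.243  0.05 ]
slG [0.351 0.358 0.016]
slE [0.341 0.25  0.016]
brH [0.389 0.228 0.012]
brE [0.445 0.134 0.014]
irT [0.448 0.034 0.01 ]
irE [ 0.493 -0.068  0.013]
longTongue [ 0.697 -0.032  0.008]
long2 [ 0.531 -0.035  0.008]
shT [0.716 0.094 0.008]
sh2 [0.59  0.077 0.008]
chFL [ 0.742 -0.185  0.074]
chBL [ 0.871 -0.401  0.074]
chBR [ 0.645 -0.54   0.074]
chFR [ 0.511 -0.322  0.06 ]
jar [0.771 0.023 0.07 ]
bot [0.764 0.132 0.2  ]
wood [0.525 0.017 0.03 ]
tin [ 0.77  -0.126  0.03 ]
buckle [0.506 0.079 0.004]
bar len 0.09163682176978867 dir 24.466799685787926
0.2515043241712899 -59.10139440957158
0.2653394630122348 31.555310432562727
(array([0.636, 0.305, 0.101]), np.float64(0.003532084845663746))
(array([0.532, 0.365, 0.101]), np.float64(0.0030087193744113513))
(array([0.577, 0.243, 0.063]), np.float64(0.0025422853676087325))
(array([0.508, 0.283, 0.065]), np.float64(0.003249865373336734))
```

```bash
cat >> h.py <<'E'
from workcell import bot,hand,kinematics,get_obs,vision
def down(deg): return (R.from_euler('z',deg,degrees=True)*R.from_quat([1,0,0,0])).as_quat()
def snap(n,cam="wrist",view=True):
    c=vision.read_camera(cam); np.savez(f"{n}.npz",K=c["intrinsics"],V=c["view"],F=c["frame"])
    if view: cv2.imwrite(f"pics/{n}.png",cv2.resize(c["frame"][:,:,::-1],(800,600),interpolation=cv2.INTER_CUBIC))
    return c
def st(): 
    o=get_obs(); print("t%.1f"%o["time_s"],np.round(o["position"],4),"w%.4f"%o["gripper_width"],"gf%.1f"%o["grip_force"],np.round(o["wrist_force"],1)); return o
E
python3 - <<'E'
from h import *
hand.move_gripper(.032,40)
st();bot.reach([.607,-.224,.18],down(31));st()
c=snap("w1");print(c["view"].round(3).tolist(),c["intrinsics"].round(0).tolist())
E
```

```text
t0.7 [ 0.2496 -0.573   0.2483] w0.0320 gf0.0 [ 0.4 -0.  -0.6]
t2.5 [ 0.6067 -0.225   0.1802] w0.0322 gf0.0 [-0.2  0.1  0.1]
[[0.514, -0.858, 0.0, -0.504], [-0.811, -0.486, 0.327, 0.363], [-0.28, -0.168, -0.945, 0.448], [0.0, 0.0, 0.0, 1.0]] [[300.0, 0.0, 257.0], [0.0, 300.0, 192.0], [0.0, 0.0, 1.0]]
```

View pics/w1.png

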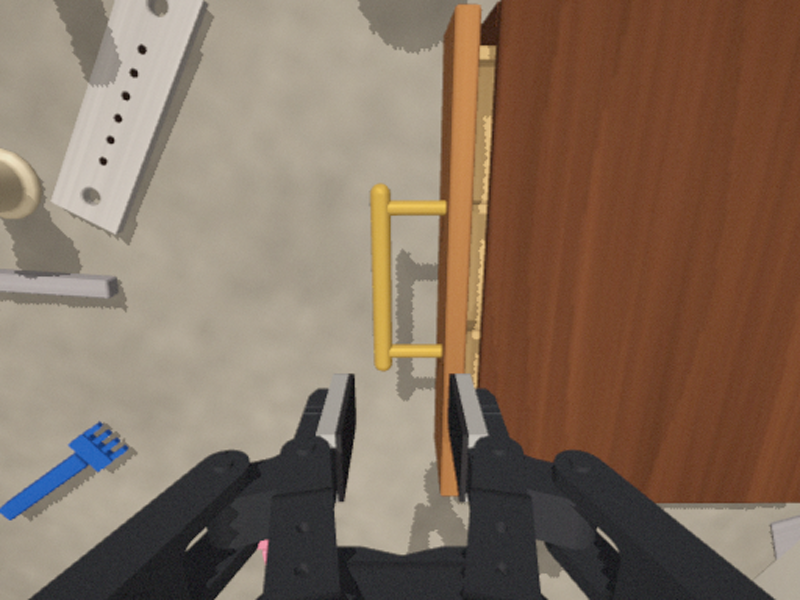

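The wrist view shows the handle bar from (380,187) to (383,368), the drawer slightly ajar, and the long template's holes at (158,6) and (90,196).

```bash
python3 - <<'E'
from h import *
np.set_printoptions(precision=4,suppress=True)
D=np.load("w1.npz");f=1/1.5625
t=lambda u,v,z:plane(D["K"],D["V"],(u*f,v*f),z)
a,b=t(380,185,.05),t(383,369,.05);m=(a+b)/2;print(a,b,m,np.linalg.norm(a-b),np.degrees(np.arctan2(*(a-b)[1::-1])))
fl,fr=t(470,8,.07),t(448,493,.07);fc=t(470,260,.07);print("front",fl,fr,np.degrees(np.arctan2(*(fl-fr)[1::-1])))
c1,c2=t(505,5,.074),t(480,500,.074); print("chest front",c1,c2)
h1,h2=t(158,6,.008),t(90,196,.008);e1,e2=t(208,5,.008),t(118,235,.008);print("long",h1,h2,np.linalg.norm(h1-h2),e1,e2)
x=np.array([np.cos(np.radians(-59)),np.sin(np.radians(-59)),0])
print("along open, rel chest front:",[ -(p-c1)@x for p in(m,fl,fr,e1,e2,c2)])
E
```

```text
[ 0.6529 -0.1829  0.05  ] [ 0.5595 -0.2391  0.05  ] [ 0.6062 -0.211   0.05  ] 0.10904204314842499 31.043185462428017
front [ 0.7405 -0.1786  0.07  ] [ 0.5155 -0.3122  0.07  ] 30.698691331577464
chest front [ 0.7481 -0.1909  0.074 ] [ 0.5239 -0.3296  0.074 ]
long [ 0.669  -0.0301  0.008 ] [ 0.5499 -0.0317  0.008 ] 0.11912289362331295 [ 0.6836 -0.0535  0.008 ] [ 0.5353 -0.0551  0.008 ]
along open, rel chest front: [np.float64(0.05581315718542521), np.float64(0.01444274238849835), np.float64(0.015818837887548568), np.float64(0.15094316631563123), np.float64(0.22597454987762453), np.float64(-0.003466286383030738)]
```

```bash
python3 - <<'E'
from h import *
x=np.array([np.cos(np.radians(-59)),np.sin(np.radians(-59)),0])
m=np.array([.6062,-.211,.049])
bot.reach(m+[0,0,.06],down(31));bot.servo_line(m,velocity=.12);st()
hand.move_gripper(0,40);st()
bot.servo_line(m-x*.135,velocity=.12);st()
hand.move_gripper(.032);bot.servo_line(m-x*.135+[0,0,.09],velocity=.25)
bot.reach([.43,.07,.3],down(31+90-60));st()
snap("w2")
E
```

```text
t3.6 [ 0.6069 -0.2113  0.0499] w0.0322 gf0.0 [ 0.7 -0.7  0.1]
t3.9 [ 0.607  -0.2113  0.0502] w0.0094 gf39.1 [-0.3 -0.2  6. ]
t5.2 [ 0.537  -0.0951  0.0501] w0.0096 gf39.7 [-2.5  0.3 11.1]
t7.0 [0.4301 0.0696 0.2989] w0.0320 gf0.0 [0.3 0.3 0.2]
```

View pics/w2.png

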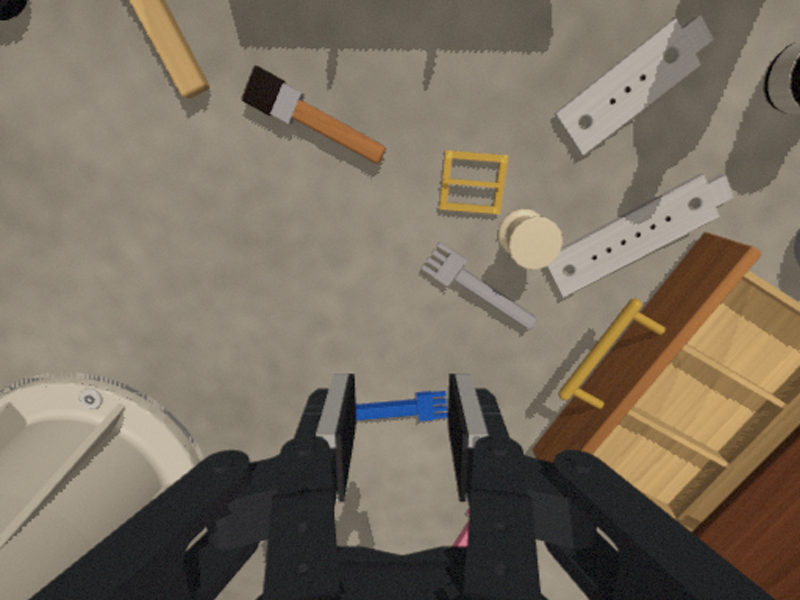

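The wrist view shows the iron with teeth at (432,258) and shank end at (528,322). The brush runs from (252,86) to (380,153), the slicker end is at (195,92), and the drawer is open on the right with all three compartments accessible.

```bash
python3 - <<'E'
from h import *
np.set_printoptions(precision=4,suppress=True)
D=np.load("w2.npz");f=1/1.5625
t=lambda u,v,z:plane(D["K"],D["V"],(u*f,v*f),z)
def seg(n,a,b,z1,z2):
    p,q=t(*a,z1),t(*b,z2);print(n,p,q,"mid",(p+q)/2,"len %.3f ang %.1f"%(np.linalg.norm((q-p)[:2]),np.degrees(np.arctan2(*(p-q)[1::-1]))))
seg("iron",(431,259),(528,322),.005,.013)
seg("brush",(254,86),(381,153),.01,.014)
seg("short holes",(671,55),(586,122),.008,.008)
seg("long holes",(696,204),(570,270),.008,.008)
x=np.array([np.cos(np.radians(-59)),np.sin(np.radians(-59)),0]);y=np.array([-x[1],x[0],0])
H=np.array([.537,-.0951,.05])
for n,p in dict(frontin=(757,252,.07),frontin2=(600,452,.07),frontout=(708,234,.07),chest=(690,530,.074),chest2=(798,415,.074),div1a=(685,347,.034),div1b=(783,403,.034),div2a=(632,410,.034),div2b=(725,463,.034)).items():
    q=t(*p);print(n,q,"x %.4f y %.4f"%((q-H)@x,(q-H)@y))
E
```

```text
iron [0.4436 0.0389 0.005 ] [ 0.4955 -0.0576  0.013 ] mid [ 0.4696 -0.0093  0.009 ] len 0.110 ang 118.3
brush [0.3861 0.2365 0.01  ] [0.4502 0.1419 0.014 ] mid [0.4182 0.1892 0.012 ] len 0.114 ang 124.1
short holes [0.6885 0.0944 0.008 ] [0.6109 0.0805 0.008 ] mid [0.6497 0.0875 0.008 ] len 0.079 ang 10.1
long holes [ 0.6701 -0.0294  0.008 ] [ 0.5506 -0.0316  0.008 ] mid [ 0.6104 -0.0305  0.008 ] len 0.120 ang 1.1
frontin [ 0.6704 -0.062   0.07  ] x 0.0403 y 0.1315
frontin2 [ 0.4974 -0.1766  0.07  ] x 0.0495 y -0.0759
frontout [ 0.6416 -0.0299  0.07  ] x -0.0021 y 0.1232
chest [ 0.5398 -0.2982  0.074 ] x 0.1755 y -0.1022
chest2 [ 0.6606 -0.2201  0.074 ] x 0.1708 y 0.0415
div1a [ 0.6095 -0.1393  0.034 ] x 0.0753 y 0.0394
div1b [ 0.6729 -0.2416  0.034 ] x 0.1956 y 0.0411
div2a [ 0.5444 -0.179   0.034 ] x 0.0757 y -0.0369
div2b [ 0.6048 -0.2826  0.034 ] x 0.1956 y -0.0385
```

```bash
cat >> h.py <<'E'
X=np.array([np.cos(np.radians(-59)),np.sin(np.radians(-59)),0]);Y=np.array([-X[1],X[0],0])
H=np.array([.537,-.0951,0])
def pick(c,ang,zt=.020,op=.045,f=80):
    hand.move_gripper(op,f); bot.reach([c[0],c[1],.12],down(ang)); bot.servo_line([c[0],c[1],zt],velocity=.12)
    hand.move_gripper(0); o=st(); bot.servo_line([c[0],c[1],.14],velocity=.2); st()
def stow(lat,ang=121,zt=.036,xx=.118):
    p=H+X*xx+Y*lat; bot.reach([*p[:2],.14],down(ang)); o=st()
    if o["grip_force"]<5: print("LOST"); return
    bot.servo_line([*p[:2],zt],velocity=.12); st()
    hand.move_gripper(.034); bot.servo_line([*p[:2],.15],velocity=.2)
E
python3 - <<'E'
from h import *
pick((.4673,-.0046),118.3); stow(-.079)
st();bot.reach([.38,.16,.26],down(121));snap("w3")
E
```

```text
t9.8 [ 0.4696 -0.0044  0.0227] w0.0104 gf82.3 [-6.1  0.6 40.8]
t10.6 [ 0.4667 -0.0045  0.1391] w0.0100 gf78.5 [ 0.7  0.9 -2.3]
t11.5 [ 0.5293 -0.2358  0.139 ] w0.0098 gf78.5 [-0.4  1.  -1.2]
t12.6 [ 0.5305 -0.2374  0.0369] w0.0101 gf79.6 [-3.3 -2.5  6.8]
t13.6 [ 0.5295 -0.2367  0.1493] w0.0340 gf0.0 [-0.3  0.3 -0.5]
```

View pics/w3.png

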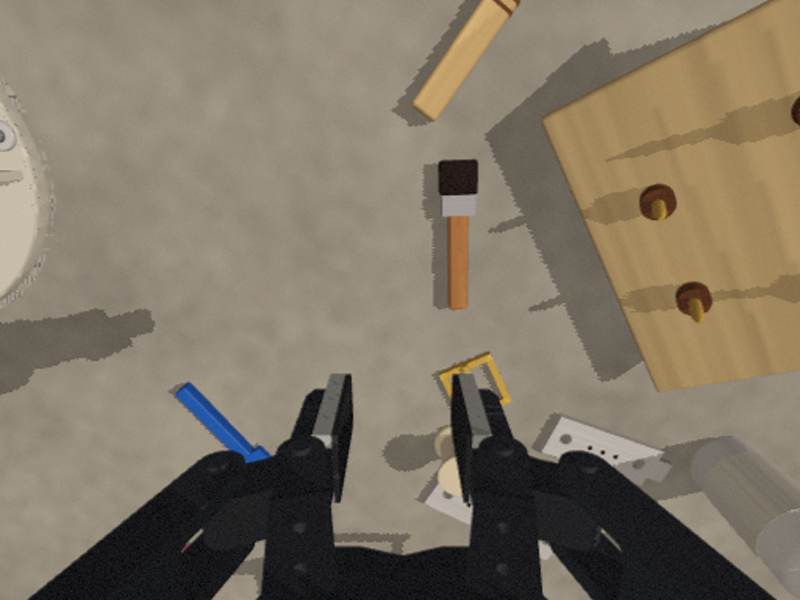

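The wrist view shows the brush from head (458,160) to handle end (459,308), and the slicker's near end at (425,110) with its axis running up to (495,3). The iron was gripped and released.

```bash
python3 - <<'E'
from h import *
np.set_printoptions(precision=4,suppress=True)
D=np.load("w3.npz");f=1/1.5625
F=D["F"].astype(int)
t=lambda u,v,z:plane(D["K"],D["V"],(u*f,v*f),z)
p,q=t(458,160,.012),t(459,308,.010);d=(p-q)/np.linalg.norm(p-q);print(p,q,np.linalg.norm(p-q),np.degrees(np.arctan2(d[1],d[0])),"c",(p+q)/2)
# slicker mask
hsv=cv2.cvtColor(D["F"],cv2.COLOR_RGB2HSV);m=cv2.inRange(hsv,(10,70,150),(28,255,255));n,l,s,c=cv2.connectedComponentsWithStats(m)
i=l[int(80*f),int(450*f)];print(i,s[i]);r=cv2.minAreaRect(np.argwhere(l==i)[:,::-1].astype(np.float32));print(r)
b=cv2.boxPoints(r);print([t(*(x/f),.016) for x in b])
print("hole check short",t(566,437,.008),t(638,458,.008))
E
```

```text
[0.3829 0.2416 0.012 ] [0.4502 0.1408 0.01  ] 0.12122940590583492 123.75287136170058 c [0.4165 0.1912 0.011 ]
1 [ 265    0   60   77 1634]
((294.7811279296875, 37.16603088378906), (20.15487289428711, 84.18133544921875), 34.38034439086914)
[array([0.3311, 0.2567, 0.016 ]), array([0.3389, 0.3409, 0.016 ]), array([0.3602, 0.3414, 0.016 ]), array([0.3538, 0.2562, 0.016 ])]
hole check short [0.6094 0.0834 0.008 ] [0.6836 0.1001 0.008 ]
```

```bash
python3 - <<'E'
from h import *
pick((.4165,.1912),123.75,.025); stow(0,zt=.041)
st();pick((.347,.309),85,.025,op=.05); stow(.079,zt=.041)
p=H+X*.05; bot.reach([p[0],p[1],.26],down(121));st();snap("w4")
E
```

```text
t17.5 [0.4169 0.1914 0.0259] w0.0129 gf78.2 [-2.4  0.1 11.5]
t18.3 [0.416  0.191  0.1395] w0.0126 gf79.9 [-0.2 -0.1 -0.5]
t19.8 [ 0.5976 -0.1951  0.1397] w0.0126 gf79.9 [-0.3  0.9  0. ]
t20.8 [ 0.598  -0.1962  0.0411] w0.0122 gf79.9 [0.2 0.2 0.2]
t21.9 [ 0.5972 -0.1961  0.1493] w0.0337 gf0.0 [ 0.5  0.7 -0. ]
t25.5 [0.3474 0.3093 0.026 ] w0.0196 gf78.2 [-0.9 -1.1 10.1]
t26.2 [0.3467 0.3087 0.1395] w0.0190 gf78.4 [-0.6 -0.5 -1.6]
t28.3 [ 0.6654 -0.1546  0.1398] w0.0194 gf78.4 [-0.2 -0.1 -0.2]
t29.2 [ 0.6657 -0.1555  0.041 ] w0.0189 gf78.4 [ 0.5 -1.1 -0.6]
t30.9 [ 0.5629 -0.138   0.2587] w0.0341 gf0.0 [-0.  -0.4  0.2]
```

View pics/w4.png

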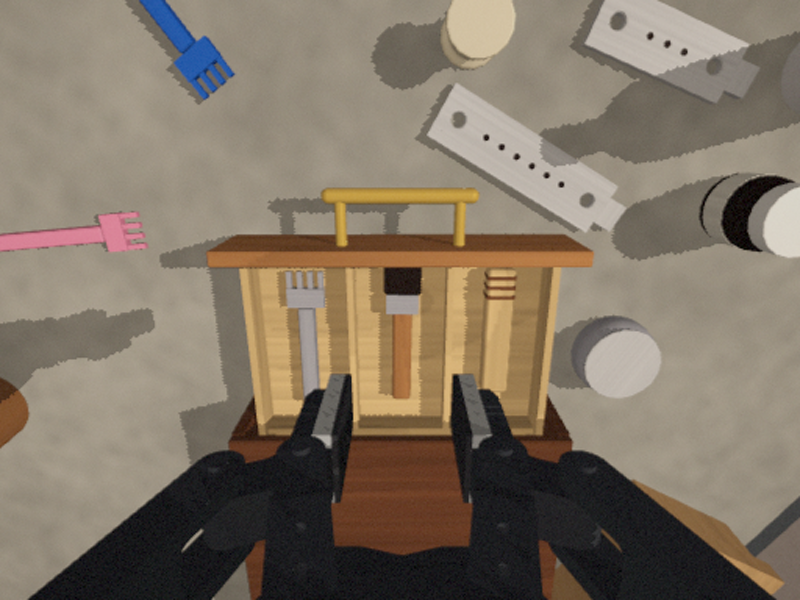

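The view shows all three tools lying lengthwise: iron on the left of the picture (right compartment), brush in the middle, slicker on the right. Next I'll push the drawer shut until I feel the stop.

```bash
python3 - <<'E'
from h import *
m=H+[0,0,.05]
bot.reach(m+[0,0,.08],down(31));bot.servo_line(m,velocity=.15);hand.move_gripper(0,40);st()
bot.servo_line(m+X*.130,velocity=.12);o=st();f0=np.array(o["wrist_force"])
for s in np.arange(.133,.18,.003):
    bot.servo_line(m+X*s,velocity=.03);o=get_obs();f=(np.array(o["wrist_force"]))@X;e=(m+X*s-o["position"])@X
    print("%.3f F%.1f lag%.4f"%(s,f,e))
    if f<-22: break
hand.move_gripper(.03);o=st();p=np.array(o["position"]);bot.servo_line([p[0],p[1],.16],velocity=.2)
bot.reach([.575,-.16,.2],down(31));snap("w5");st()
E
```

```text
t33.4 [ 0.538  -0.0954  0.0512] w0.0092 gf39.1 [-0.3 -0.2  7.3]
t34.6 [ 0.6053 -0.207   0.0513] w0.0094 gf39.1 [ 2.2 -0.3  6.1]
0.133 F0.8 lag-0.0009
0.136 F0.2 lag-0.0008
0.139 F0.5 lag-0.0008
0.142 F0.8 lag-0.0007
0.145 F-9.7 lag0.0014
0.148 F-21.0 lag0.0043
0.151 F-33.1 lag0.0071
t36.7 [ 0.6143 -0.2232  0.0502] w0.0294 gf4.8 [-3.4 10.3  6.3]
t37.9 [ 0.5747 -0.1599  0.1989] w0.0302 gf0.0 [ 0.2 -1.3  0.9]
```

View pics/w5.png

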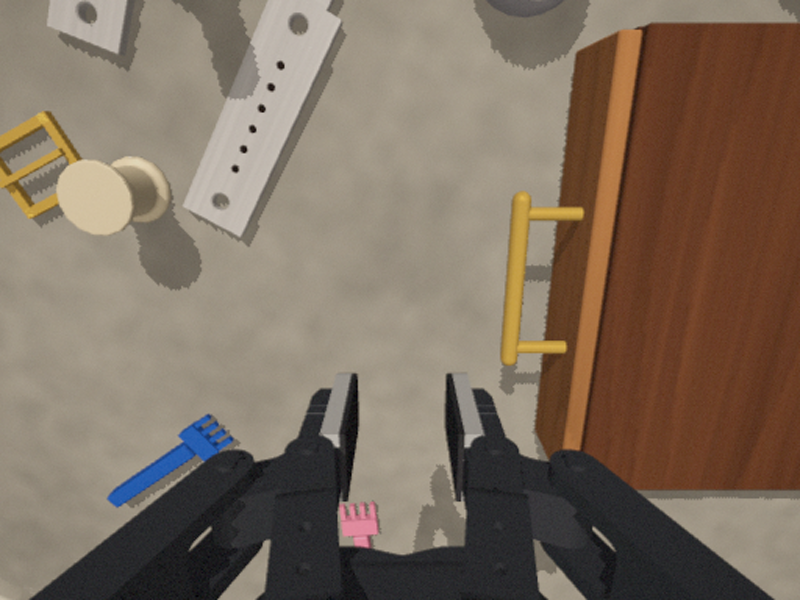

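The drawer is shut with no gap, the stop was felt, and the template holes are at (299,23) and (221,201). Next come two tilted wrist views of the stand to locate the pegs.

```bash
cat >> h.py <<'E'
def pegR(a=60):
    a=np.radians(a);b=np.radians(25)
    x=np.array([np.cos(b)*np.cos(a),np.cos(b)*np.sin(a),np.sin(b)]);z=np.array([-np.sin(b)*np.cos(a),-np.sin(b)*np.sin(a),np.cos(b)])
    return x,np.cross(z,x),z
def toolq(a=60):
    x,y,z=pegR(a); return R.from_matrix(np.c_[-y,-x,-z]).as_quat()
E
python3 - <<'E'
from h import *
x,y,z=pegR();c=np.array([.563,.30,.075])
print(bot.tcp_to_tips)
for i,o in enumerate([.03,.10]):
    p=c+z*.17+y*o; 
    bot.reach(p,toolq()) ; st(); snap(f"p{i}")
E
python3 - <<'E'
import cv2,numpy as np
a,b=[cv2.imread(f"pics/p{i}.png") for i in(0,1)]
cv2.imwrite("pics/p01.png",np.vstack([a[:300],b[:300]]) if 0 else np.hstack([cv2.resize(a,(400,300)),cv2.resize(b,(400,300))]))
E
```

```text
0.017
t39.5 [0.5017 0.2523 0.2289] w0.0301 gf0.0 [ 0.4 -0.4  0.3]
t39.9 [0.4401 0.2879 0.2292] w0.0300 gf0.0 [ 1.1 -0.9  0.1]
```

View pics/p01.png

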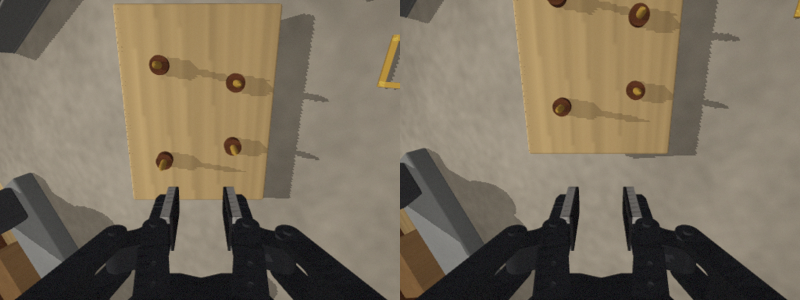

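The views show peg discs at (159,65), (235,83), (164,160), (232,147) on the left and (239,14), (162,106), (236,90) on the right. I'll zoom in to pick the tips.

```bash
python3 - <<'E'
import cv2,numpy as np
L=[(0,159,65),(0,235,83),(0,164,160),(0,232,147),(1,239,14),(1,162,106),(1,236,90)]
T=[]
for i,u,v in L:
    F=np.load(f"p{i}.npz")["F"][:,:,::-1];u0,v0=int(u*1.28)-16,max(0,int(v*1.28)-16)
    c=cv2.resize(F[v0:v0+32,u0:u0+32],(192,192),interpolation=cv2.INTER_NEAREST)
    for k in range(0,192,48): c[:3,k]=255;c[:,:][k,:3]=255
    T.append(c);print(i,u0,v0)
T.append(T[0]*0)
cv2.imwrite("pics/z1.png",np.vstack([np.hstack(T[:4]),np.hstack(T[4:])]))
E
```

```text
0 187 67
0 284 90
0 193 188
0 280 172
1 289 1
1 191 119
1 286 99
```

View pics/z1.png

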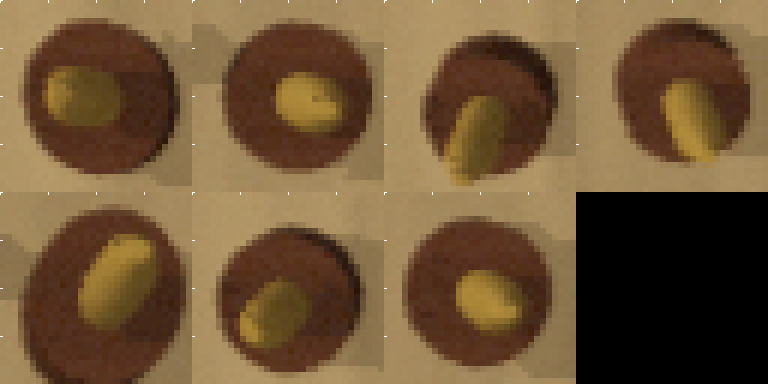

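```bash
python3 - <<'E'
from h import *
from scipy.optimize import least_squares
np.set_printoptions(precision=4,suppress=True)
D=[np.load(f"p{i}.npz") for i in(0,1)]
# (img, u,v, local point) L+ = long peg at +y .. y sign: image up = tool x = -y_p
t,b=.027,0
obs=[(0,195.5,82.0,(0,-.06,t)),(0,307.7,107.8,(-.09,-.04,t)),(0,205,217.2,(0,.06,t)),(0,301.3,197.7,(-.09,.04,t)),(1,312.7,8.5,(-.09,-.04,t)),(1,200.2,142.7,(0,.06,t)),(1,306.8,118.7,(-.09,.04,t)),
(0,202.7,82.3,(0,-.06,b)),(0,301.3,105.7,(-.09,-.04,b)),(0,209.8,206.2,(0,.06,b)),(0,297.3,187.8,(-.09,.04,b)),(1,205.8,137.7,(0,.06,b)),(1,301.3,115.3,(-.09,.04,b))]
def res(q):
    x,y,z=pegR(q[3]);M=np.c_[x,y,z]
    return np.concatenate([proj(D[i]["K"],D[i]["V"],q[:3]+M@np.array(p))-(u,v) for i,u,v,p in obs])
s=least_squares(res,[.584,.335,.085,60],x_scale=[.01,.01,.01,1]);q=s.x
print(q,"rms",np.sqrt((s.fun**2).mean()));print(s.fun.reshape(-1,2))
x,y,z=pegR(q[3]);print("short",q[:3]-.09*x)
np.save("peg.npy",q)
D=np.load("w5.npz");f=1/1.5625
tt=lambda u,v,z:plane(D["K"],D["V"],(u*f,v*f),z)
a,b=tt(299,23,.008),tt(221,201,.008);d=a-b;print("long",(a+b)/2,np.linalg.norm(d),np.degrees(np.arctan2(d[1],d[0])))
E
```

```text
[ 0.5828  0.3356  0.1044 60.0134] rms 0.5797086171812369
[[ 0.9726 -0.3161]
 [-1.1994 -0.4395]
 [-0.1449  0.5844]
 [ 0.4614  0.1236]
 [-0.487   0.7788]
 [ 0.4315 -0.844 ]
 [-0.4719 -0.4799]
 [-0.4693 -0.0194]
 [ 0.5885 -0.1451]
 [-0.6187  0.795 ]
 [ 0.653   0.693 ]
 [-0.097  -0.7008]
 [ 0.4994  0.1215]]
short [0.542  0.265  0.0664]
long [ 0.6103 -0.0308  0.008 ] 0.11981177362842546 1.3621580500667183
```

```bash
cat >> h.py <<'E'
def pickflat(c,ang):
    hand.move_gripper(.054,90); bot.reach([*c,.10],down(ang)); bot.servo_line([*c,.028],velocity=.12); z=.028; f0=get_obs()["wrist_force"][2]
    while z>.006:
        z-=.002; bot.servo_line([*c,z],velocity=.04)
        if get_obs()["wrist_force"][2]-f0>4: break
    o=st(); print("contact cmd z",z); zg=get_obs()["position"][2]+.0055
    bot.servo_line([*c,zg],velocity=.05); hand.move_gripper(0); o=st()
    print("TCP above bottom",o["position"][2]); bot.servo_line([*c,.16],velocity=.15); st()
E
python3 - <<'E'
from h import *
pickflat((.6103,-.0308),1.36)
snap("g1")
E
```

```text
t44.5 [ 0.6105 -0.0308  0.0132] w0.0537 gf7.1 [-3.9  0.2 14.1]
contact cmd z 0.011999999999999993
t45.1 [ 0.6104 -0.0308  0.0193] w0.0384 gf89.1 [-3.1  0.7 11.2]
TCP above bottom 0.01931962757749549
t46.1 [ 0.6096 -0.0308  0.159 ] w0.0380 gf90.5 [-0.3  0.5 -2.4]
```

View pics/g1.png

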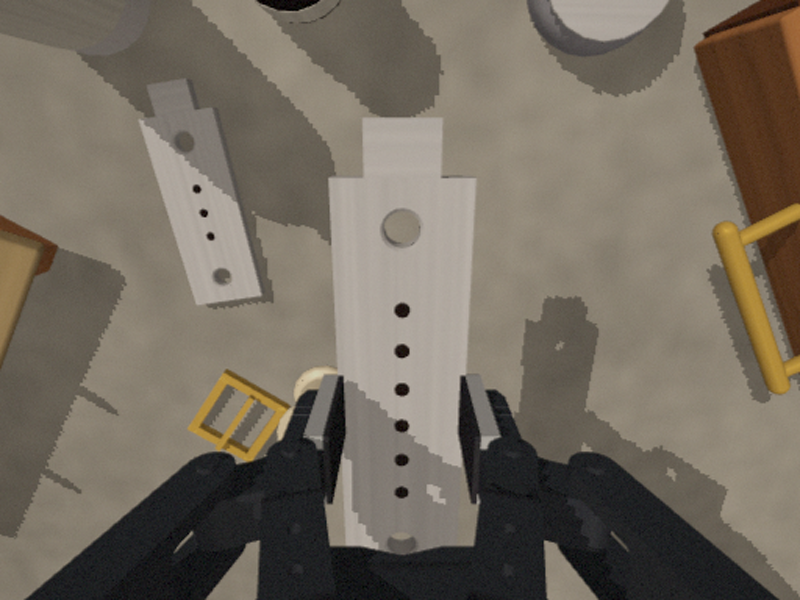

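The held template is centred and level in the grip, with its far hole at (402,229) and near hole around (402,541).

```bash
cat >> h.py <<'E'
def holes(name,pxs,off):
    """hole px -> tool frame, template top face off below TCP (tool z)"""
    D=np.load(name+".npz");o=get_obs();p=np.array(o["position"]);M=R.from_quat(o["orientation"]).as_matrix();out=[]
    for u,v in pxs:
        c,d=ray(D["K"],D["V"],(u/1.5625,v/1.5625)); c=M.T@(c-p);d=M.T@d; out.append(c+d*(off-c[2])/d[2])
    return np.array(out)
E
python3 - <<'E'
from h import *
np.set_printoptions(precision=4,suppress=True)
print(holes("g1",[(402,229),(402,541),(330,178),(477,178),(362,118),(442,118)],.0113))
q=np.load("peg.npy");x,y,z=pegR(q[3]);c=q[:3]+z*(.0193+.055)
bot.reach(c,toolq(q[3]));o=st();snap("g2");print("cmd",c)
E
```

```text
[[ 0.0593 -0.0011  0.0113]
 [-0.0584 -0.0011  0.0113]
 [ 0.0738 -0.0215  0.0113]
 [ 0.0738  0.0201  0.0113]
 [ 0.0896 -0.012   0.0113]
 [ 0.0896  0.0097  0.0113]]
t47.5 [0.5676 0.3078 0.1717] w0.0386 gf90.5 [-0.1 -0.3 -1.4]
cmd [0.5671 0.3084 0.1718]
```

View pics/g2.png

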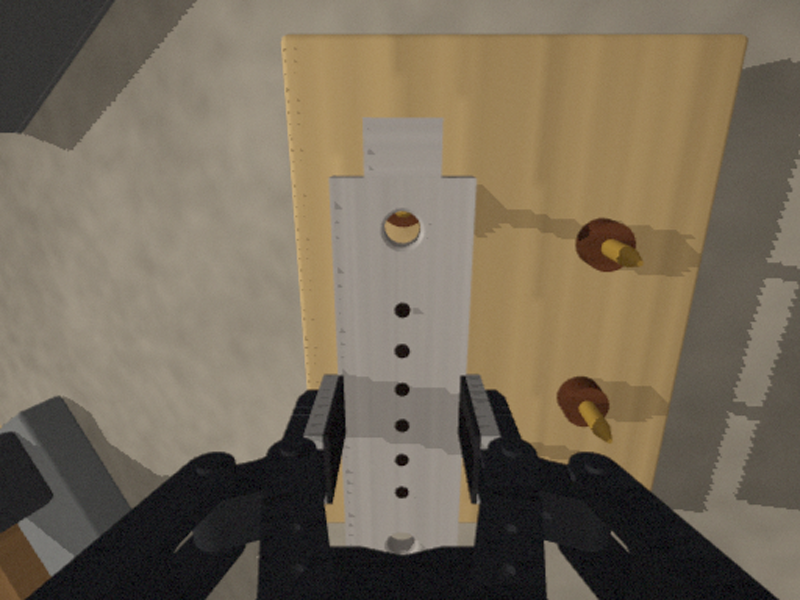

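The template hangs over the long pegs, and a tip shows through the far hole at (402,212). The short peg tips are at (640,258) and (607,438), which I'll check against the prediction.

```bash
cat >> h.py <<'E'
def hang(o0,off,q,adj):
    """lower bottom of template onto shoulders at o0; adj = (dx,dy) in tool frame added to TCP"""
    x,y,z=pegR(q[3]);tq=toolq(q[3]);base=o0+z*off-y*adj[0]-x*adj[1]
    bot.servo_line(base+z*.032,tq,velocity=.08);f0=np.array(get_obs()["wrist_force"])
    for h in np.arange(.028,-.004,-.003):
        bot.servo_line(base+z*h,tq,velocity=.04);o=get_obs();f=np.array(o["wrist_force"])-f0;p=np.array(o["position"])-base
        print("h%.3f act%.4f Fxyz(peg) %.1f %.1f %.1f"%(h,p@z,f@x,f@y,f@z),np.round([-p@y,-p@x],4),"w%.4f"%o["gripper_width"])
        if f@z>14: break
E
python3 - <<'E'
from h import *
np.set_printoptions(precision=4,suppress=True)
q=np.load("peg.npy");x,y,z=pegR(q[3]);M=np.c_[x,y,z];D=np.load("g2.npz")
for p in [(-.09,-.04,.027),(-.09,.04,.027),(0,-.06,.027)]: print(proj(D["K"],D["V"],q[:3]+M@np.array(p))*1.5625)
hang(q[:3],.0193,q,(-.0004,.0011))
E
```

```text
[640.7796 262.2582]
[609.8511 441.3872]
[402.6741 208.7458]
h0.028 act0.0279 Fxyz(peg) -0.2 1.3 -0.2 [-0. -0.] w0.0384
h0.025 act0.0249 Fxyz(peg) -0.1 0.3 -0.1 [-0.0001  0.    ] w0.0382
h0.022 act0.0218 Fxyz(peg) -0.3 1.2 0.1 [-0.0001  0.0001] w0.0384
h0.019 act0.0188 Fxyz(peg) 0.2 1.4 -0.7 [-0.0001  0.0001] w0.0383
h0.016 act0.0158 Fxyz(peg) 0.9 0.2 -0.7 [0.0001 0.    ] w0.0384
h0.013 act0.0128 Fxyz(peg) 0.1 -1.1 -0.6 [0.0001 0.    ] w0.0381
h0.010 act0.0098 Fxyz(peg) 0.0 -1.0 -1.1 [0.0001 0.    ] w0.0386
h0.007 act0.0068 Fxyz(peg) 0.7 -1.1 -0.4 [0.0001 0.    ] w0.0381
h0.004 act0.0038 Fxyz(peg) -0.2 -0.5 -1.8 [0.     0.0001] w0.0385
h0.001 act0.0008 Fxyz(peg) 0.6 -0.9 -1.8 [0. 0.] w0.0386
h-0.002 act-0.0001 Fxyz(peg) -6.0 2.9 30.7 [ 0.0001 -0.0002] w0.0384
```

```bash
python3 - <<'E'
from h import *
q=np.load("peg.npy");x,y,z=pegR(q[3]);tq=toolq(q[3]);b=q[:3]+z*.0193+y*.0004-x*.0011
bot.servo_line(b,tq,velocity=.05);hand.move_gripper(.056);st();bot.servo_line(b+z*.08,tq,velocity=.12)
bot.reach([.57,.075,.2],down(11));st();snap("s1")
E
```

```text
t51.3 [0.5778 0.3281 0.1212] w0.0558 gf0.0 [ 0.6 -0.1  0.4]
t53.0 [0.5697 0.0758 0.1992] w0.0560 gf0.0 [-0.6  0.8 -0.8]
```

View pics/s1.png

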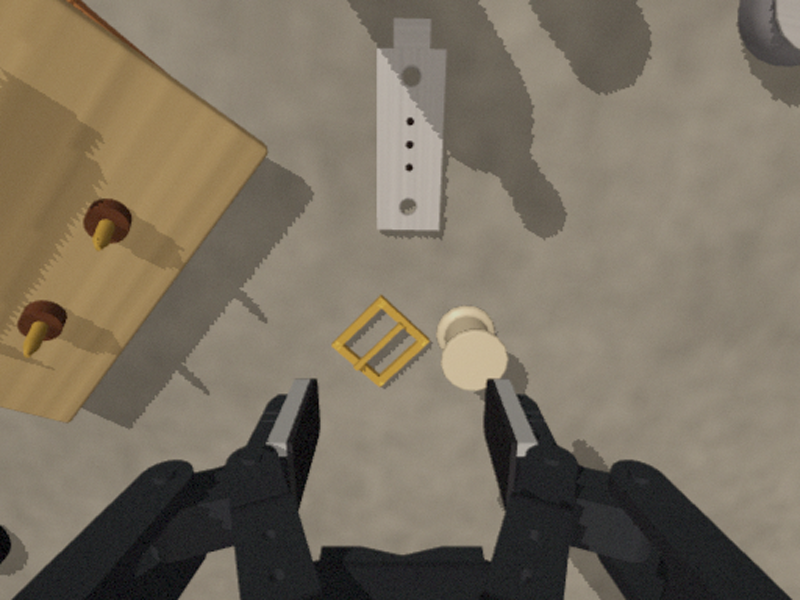

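The short template's holes are at (411,76) and (408,206). The bottle is clear of the grasp, and the short pegs are visible at left.

```bash
python3 - <<'E'
from h import *
D=np.load("s1.npz");f=1/1.5625
a,b=[plane(D["K"],D["V"],(u*f,v*f),.008) for u,v in[(411,76),(408,206)]];d=a-b;ang=np.degrees(np.arctan2(d[1],d[0]));m=(a+b)/2
print(m,np.linalg.norm(d),ang)
assert abs(np.linalg.norm(d)-.08)<.004
pickflat((m[0],m[1]),ang)
bot.servo_line([m[0]-.07,m[1],.17],velocity=.15)
q=np.load("peg.npy");x,y,z=pegR(q[3]);s=q[:3]-.09*x
bot.reach(s+z*(.0193+.055),toolq(q[3]));st();snap("g3")
E
```

```text
[0.64972913 0.08762203 0.008     ] 0.07888058070783996 9.840248537877327
t56.6 [0.65   0.0876 0.0133] w0.0535 gf6.4 [-3.1 -0.1 12.1]
contact cmd z 0.011999999999999993
t57.2 [0.6498 0.0876 0.0194] w0.0383 gf89.3 [-2.9 -1.4  9.1]
TCP above bottom 0.0193851727240345
t58.3 [0.649  0.0875 0.1589] w0.0383 gf90.4 [ 0.9  0.2 -1.3]
t59.6 [0.5277 0.2378 0.134 ] w0.0378 gf90.5 [ 0.5 -0.7 -0.3]
```

View pics/g3.png

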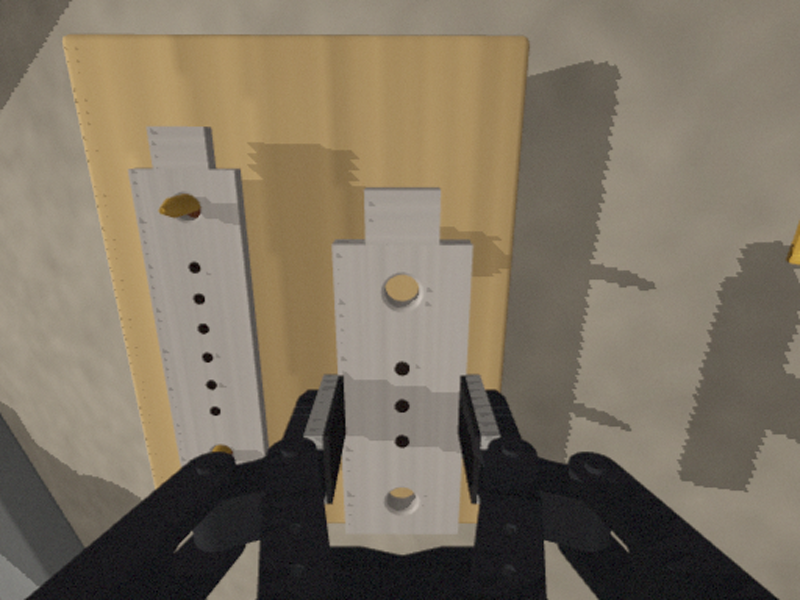

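The long template is hung on its pegs, and the held short template's holes are at (402,291) and (402,501). Next is lowering it onto the short pegs.

```bash
python3 - <<'E'
from h import *
q=np.load("peg.npy");x,y,z=pegR(q[3]);s=q[:3]-.09*x;tq=toolq(q[3])
hp=holes("g3",[(402,291),(402,501)],.0114);print(hp.round(4));m=hp.mean(0);adj=(-m[0],-m[1])
if abs(m[:2]).max()<.006:
    hang(s,.0194,q,adj)
    np.save("adj.npy",adj)
E
```

```text
[[ 0.0391 -0.0002  0.0114]
 [-0.0405 -0.0001  0.0114]]
h0.028 act0.0280 Fxyz(peg) 0.2 -0.8 1.1 [-0. -0.] w0.0384
h0.025 act0.0249 Fxyz(peg) 0.1 -1.7 1.1 [-0.0001  0.    ] w0.0384
h0.022 act0.0218 Fxyz(peg) 0.1 -0.8 -0.0 [-0.0001  0.0001] w0.0385
h0.019 act0.0188 Fxyz(peg) -0.4 -1.0 -0.1 [-0.0001  0.0001] w0.0384
h0.016 act0.0158 Fxyz(peg) -0.3 -0.7 0.8 [-0.0001  0.0001] w0.0385
h0.013 act0.0128 Fxyz(peg) 0.2 -0.6 0.7 [-0.0001  0.0001] w0.0380
h0.010 act0.0098 Fxyz(peg) -0.9 -1.4 0.9 [-0.0001  0.0001] w0.0383
h0.007 act0.0068 Fxyz(peg) -0.2 -1.2 0.6 [-0.0001  0.0001] w0.0381
h0.004 act0.0038 Fxyz(peg) -0.4 -0.9 0.4 [-0.0001  0.0001] w0.0384
h0.001 act0.0008 Fxyz(peg) -0.1 -1.3 0.2 [-0.0001  0.0001] w0.0384
h-0.002 act-0.0002 Fxyz(peg) -5.4 3.1 37.3 [ 0.0001 -0.0002] w0.0384
```

Seated. I'll release, retreat, and check the stand and the drawer from above.

```bash
python3 - <<'E'
from h import *
q=np.load("peg.npy");a=np.load("adj.npy");x,y,z=pegR(q[3]);tq=toolq(q[3]);b=q[:3]-.09*x+z*.0194-y*a[0]-x*a[1]
bot.servo_line(b,tq,velocity=.05);hand.move_gripper(.056);bot.servo_line(b+z*.10,tq,velocity=.12)
bot.servo_line(b+z*.14+y*.09,velocity=.2);w=snap("f1",view=False)["frame"]
bot.reach([.35,-.35,.3],down(31));st();t=snap("f2","top",view=False)["frame"];s=snap("f3","side",view=False)["frame"]
im=np.vstack([np.hstack([cv2.resize(w,(400,300)),cv2.resize(t[30:264,80:480],(400,300))]),np.hstack([cv2.resize(s[110:260,190:390],(400,300)),cv2.resize(s[230:384,220:450],(400,300))])])
cv2.imwrite("pics/final.png",im[:,:,::-1])
E
```

```text
t67.3 [ 0.3503 -0.3495  0.2998] w0.0557 gf0.0 [-0.3 -0.8 -0.7]
```

View pics/final.png

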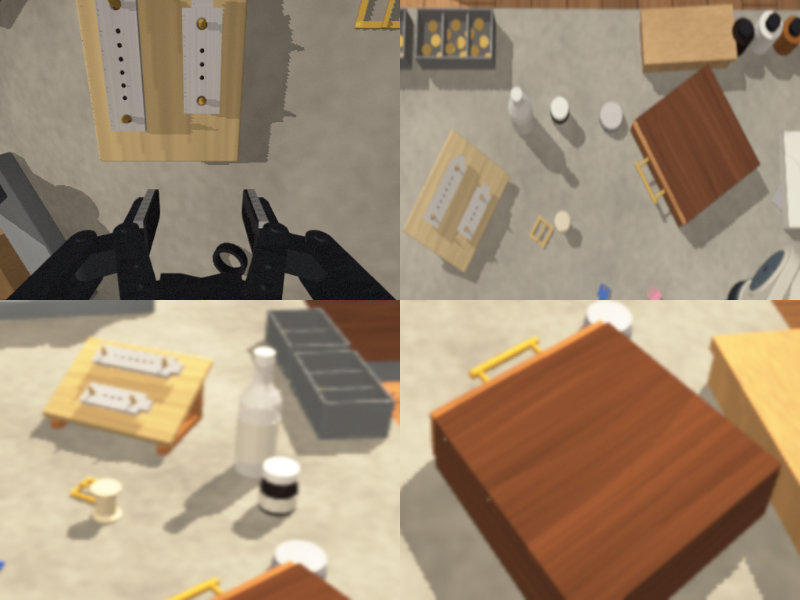

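Both templates are on their pegs (upper row long, lower row short), the drawer is shut, and the bottle and jar are standing.

```bash
python3 -c "
from workcell import hand_in
print(hand_in())"
```

```text
the job is handed in; nothing more can be done
None
```

I've handed the job in: slicker, brush and iron are in their compartments with the drawer shut, both templates are down on their peg shoulders, and the bottle and dye jar are standing (about 67 s of the 210 s used).

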